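Run the last dark truffles out of the topping dispenser

ROBOT

A 6-joint arm with a two-finger parallel gripper is mounted at the origin on the work surface. World frame = base frame: x ahead of the robot, y to its left, z up, the work surface at z = 0. Lengths are in m, angles in rad, forces in N, time in s.
With the tool pointing down it reaches from about 0.25 to 0.775 m from the base axis. Payload 4 kg.
Tool frame: the origin (TCP) lies midway between the tips of the shut fingers; the grasp point (between the pads) lies 19 mm behind it; y points along the fingers, x is the direction in which the jaws open and shut, and the axes are right-handed (so a half turn about y gives the same grasp; the last joint's range is limited). The gripper opens to 94 mm and grips with 3 to 60 N. Pads are 16 mm wide; open, the fingers measure 119 mm over their backs; the gripper's body (75 mm by 177 mm) begins 78 mm behind the grasp point.
Start: joints at [1.043, 0.087, 1.371, -0, 1.684, -0.103], TCP at [0.227, 0.501, 0.206] pointing down, gripper open.
Joint ranges: [-3.1, 3.1], [-0.76, 2.03], [0.27, 2.55], [-1.08, 4.22], [0.17, 2.65], [-2.57, 2.57]. Speed limits (rad/s): [2.79, 2.79, 3.14, 3.14, 3.14, 3.14].

INTERFACE

Orientations are given as [roll, pitch, yaw] about the fixed x, y, z axes, in that order (R = Rz(yaw) Ry(pitch) Rx(roll)).
In Python, from bench import robot, snapshot, camera_info, ticket gives the robot as it stands.
- The arm moves only by the shell command python3 -m creep 'ROWS'. ROWS is JSON, a list of rows, each an object with "slide": the shift along the tool's x, y, z in mm, a list of three; "roll": the turn about the tool's y in degrees; "grip": the closure, from 0 (fully open) to 1 (shut). In form: [{"slide": [x, y, z], "roll": roll, "grip": grip}, ...]. A call has 1 to 20 rows; each row is the pose to reach, as a shift and turn from the pose commanded when the call began, along the tool's axes at that moment; what a row does not reach only later rows make up. A row lasts 1/12 s, in which the tool goes at most 41.7 mm and 7.16 degrees, less where a joint would pass 70% of its speed; a pose out of reach is approached as far as the arm can. A call with a gripper value outside its range is refused whole. The fingers move at their own pace and stop on an object; the grip force is fixed at half the most. Time passes only in rows, so rows that repeat a pose let the fingers close. It gives the time, the measured TCP pose, the force and the opening at its end, in the units of the state.
- robot.get_obs(): the state, without advancing time (a new reading comes with each control period).
- snapshot(name): name is "scene" or "side" or "wrist"; returns the picture (400x640x3 uint8, red, green, blue); there is no depth.
- camera_info(name): a dict with "fx", "fy", "cx", "cy" (pixels), "cam_to_world" (4x4, takes a point from camera to world coordinates). Camera axes: x right, y down, z forward; pixel columns grow to the right and rows downward; lengths in m; the calibration is good to about 2 mm. A picture is of the moment at which its call begins: read the wrist's pose just before it. camera_info takes no time and is no camera call; for the wrist camera it gives the pose at the moment of the call.
- ticket.close_job(): hands the job in, once; it reports no verdict.
The state is a dict: "time": time; "joint_positions": joint angles; "qvel": joint speeds; "joint_torque": joint torques, N m; "tool_pos": TCP position; "ee_rot": TCP orientation; "wrist_force": force on the tool from outside, world axes, zero at the start; "wrist_torque": the same for the moment, N m; "width": finger opening in m.
Only numpy, scipy, OpenCV 4.12 (cv2) and the standard library are available. Lean on these libraries where they do the work, as an engineer would, in place of code of your own. Each camera call takes 0.05 s, during which the arm holds its last target.

TASK

Run the last four dark chocolate truffles out of the brown-trimmed topping dispenser into the empty pan. With the fingertips, push the pan straight in under the middle of its spout until it meets the steel stand, then press the brown paddle down to lift the gate until all four truffles have rolled into the pan, and let the paddle come back up so that the gate is shut again. Slide the pan without lifting it, do not touch the chocolates, keep the cream-coloured dispenser shut and leave everything else where it is.

Things in the scene. Friction and masses are not known exactly. Their poses are not given: they have to be found in the camera images.
- dark_bin: Brown-trimmed gravity dispenser, fixed: clear lidded hopper, 80 mm wide, 320 mm tall, on a steel stand, with the four dark truffles. Origin on the work surface at the middle of the foot of the stand's front face; x points from front to back, y along its width, z up. The stand fills x = 0 to 205 mm and stops the pan; the hopper's front pane is at x = 11 mm.
- dark_outlet (a point): Middle of the brown dispenser's spout mouth, at dispenser x = -70 mm, z = 85 mm. The spout overhangs the front: 72 mm wide, x = 0 to -102 mm, z = 85 to 185 mm. The truffles drop straight down from it, between x = -98 and -40 mm.
- white_bin: The same dispenser with cream trim, holding three cream truffles, 150 mm to one side of the brown one and parallel to it (on either side). To be left shut.
- dark_paddle (a point): Middle of the top face of the brown paddle, 50 mm wide (dispenser y), 38 mm long. Up, it is at dispenser x = -133.5 mm, z = 193 mm, tilted 20 degrees with the front end higher (front end at x = -150 mm). It moves with the paddle: fully pressed it is at about x = -134 mm, z = 139 mm, tilted 23 degrees with the front end lower.
- dark_rocker (a joint): Angle of the brown rocking lever, rad: 0 = paddle up, gate shut; 0.75 = paddle fully down (hard stop), gate edge lifted 46 mm. Pivot at dispenser x = -65 mm, z = 165 mm, paddle in front of it, gate behind. A spring returns it: 3 N at the paddle to start, about 6 N fully down. A truffle passes from 0.55 rad on; all are out about 1 s after the gate is fully up.
- white_rocker (a joint): The same for the cream lever.
- white_paddle (a point): Middle of the top face of the cream paddle, same shape as the brown one.
- pan: Loose empty aluminium pan, open on top, about 0.35 kg: 210 mm long (its x) by 110 mm wide (its y) over the rim, 55 mm high, 2 mm walls, rim 5 mm out around the top. Origin in the middle of its underside. It stands in front of the brown dispenser, roughly in line with it, 40 to 90 mm short of the stand; all the way in, its rim touches the stand and its origin is at dispenser x = -105 mm.
- truffle0_center (a point): Centre of dark truffle 0, a hard dark brown ball of 26 mm diameter, 11 g.
- truffle1_center (a point): Centre of dark truffle 1, a hard dark brown ball of 26 mm diameter, 11 g.
- truffle2_center (a point): Centre of dark truffle 2, a hard dark brown ball of 26 mm diameter, 11 g.
- truffle3_center (a point): Centre of dark truffle 3, a hard dark brown ball of 26 mm diameter, 11 g.
- sauce_bottle: Bystander: yellow bottle with red cap, 60 mm diameter, 160 mm tall, origin in the middle of its foot.
- mug: Bystander: white mug, 76 mm diameter, 85 mm tall, origin in the middle of its foot.
- sugar_jar: Bystander: glass jar with steel cap, 68 mm diameter, 100 mm tall, origin in the middle of its foot.
- tongs: Bystander: black serving tongs, 250 mm long, lying flat, origin near the middle of their length.
- oil_brush: Bystander: brush lying flat, origin under its middle.
- truffle0: Dark truffle 0 itself; its origin is a point on its skin that turns as it rolls (use its centre).
- truffle1: Dark truffle 1 itself; its origin is a point on its skin that turns as it rolls (use its centre).
- truffle2: Dark truffle 2 itself; its origin is a point on its skin that turns as it rolls (use its centre).
- truffle3: Dark truffle 3 itself; its origin is a point on its skin that turns as it rolls (use its centre).
There are look-alikes about, which are no part of the job. There is more than one size of the pan; the one meant has the size given above.

How it is judged:
By the outcome, as a careful person would: the job done as asked, in the order asked, and still so for the second after the job is handed in, with the robot touching nothing.
It also fails if it takes over 45 s, if anything falls off the work surface, if the arm or the gripper's body presses on something with over 40 N, if the wrist force passes 120 N, or if a joint passes its speed limit or range.

## Working session

There is one attempt and no reset: what is moved stays moved. The work goes in short steps, Python scripts to look and compute and a shell command to move; the robot and the scene stay as the last step left them, time stands still between calls to the robot, and variables do not carry over. Pictures are saved under pics/ and viewed, and the job is handed in when it is done.

```bash
ls; mkdir -p pics
python3 - <<'E'
from bench import robot, snapshot, camera_info
import cv2,numpy as np
o=robot.get_obs();print(o)
for n in ["scene","side","wrist"]:
    im=snapshot(n);cv2.imwrite(f"pics/a_{n}.png",im[:,:,::-1]);c=camera_info(n);print(n,c['fx'],c['cx'],c['cy'],np.round(c['cam_to_world'],3).tolist())
E
```

```text
pics
{'time': 0.0, 'joint_positions': array([ 1.04292834e+00,  8.79385337e-02,  1.37224355e+00, -1.33660737e-05,
        1.68360831e+00, -1.03100518e-01]), 'qvel': array([-0.00074752, -0.00096113, -0.00072368,  0.00020548, -0.00063158,
        0.00024459]), 'joint_torque': array([ 8.71049997e-04, -3.40187323e+01, -3.02427757e+01,  7.19357142e-02,
        3.28325853e-02, -1.80900870e-04]), 'tool_pos': array([0.22638866, 0.50063988, 0.20431862]), 'ee_rot': array([-1.57058335,  0.00218743,  1.1460276 ]), 'wrist_force': array([-0.01401965, -0.25471327,  0.59370359]), 'wrist_torque': array([ 0.00301458, -0.0215653 ,  0.02782731]), 'width': 0.09408932722015048}
scene 431.9117921622865 318.547842624945 193.94231231377952 [[0.05, 0.942, -0.332, 0.902], [0.999, -0.046, 0.021, -0.081], [0.005, -0.333, -0.943, 1.262], [0.0, 0.0, 0.0, 1.0]]
side 448.8140632914786 317.99048353097487 200.67825095327723 [[-0.948, 0.297, -0.109, 0.661], [0.317, 0.897, -0.307, 0.343], [0.006, -0.326, -0.945, 1.318], [0.0, 0.0, 0.0, 1.0]]
wrist 347.3635803298204 318.06037193955933 194.36081085225044 [[0.413, 0.886, 0.211, 0.166], [0.911, -0.402, -0.097, 0.529], [-0.001, 0.232, -0.973, 0.383], [0.0, 0.0, 0.0, 1.0]]
```

View pics/a_scene.png

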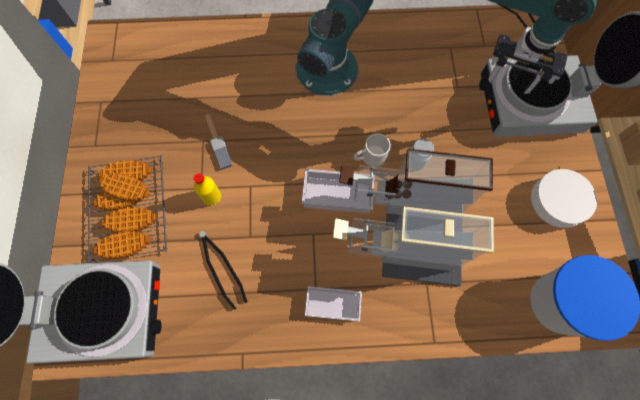

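View pics/a_side.png

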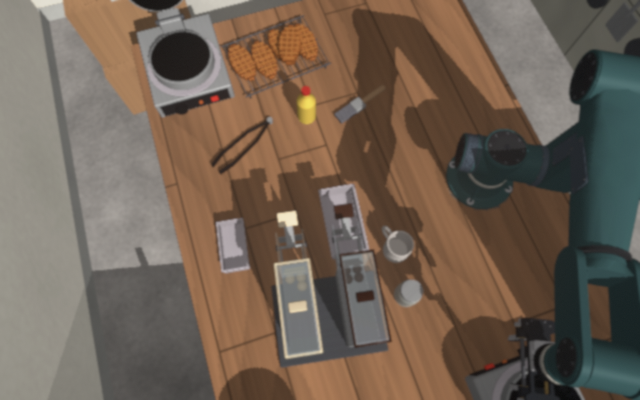

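View pics/a_wrist.png

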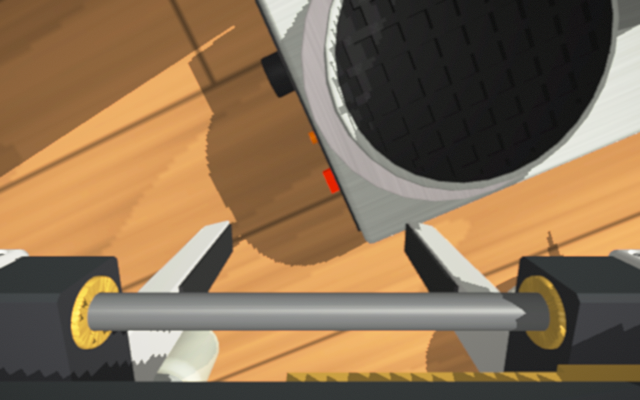

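```bash
cat > h.py <<'E'
from bench import robot, snapshot, camera_info
import cv2,numpy as np
def ray(n,u,v,z,c=None):
    c=c or camera_info(n);T=np.array(c['cam_to_world'])
    d=T[:3,:3]@[(u-c['cx'])/c['fx'],(v-c['cy'])/c['fy'],1]
    return T[:3,3]+d*(z-T[2,3])/d[2]
def proj(n,p,c=None):
    c=c or camera_info(n);T=np.array(c['cam_to_world'])
    q=T[:3,:3].T@(np.array(p)-T[:3,3]);return np.array([c['fx']*q[0]/q[2]+c['cx'],c['fy']*q[1]/q[2]+c['cy']])
def crop(im,name,x0,y0,x1,y1,s):
    cv2.imwrite(name,cv2.resize(im[y0:y1,x0:x1],None,fx=s,fy=s,interpolation=cv2.INTER_CUBIC))
E
python3 - <<'E'
from h import *
a=cv2.imread("pics/a_scene.png");crop(a,"pics/b1.png",295,125,505,255,3.8) 
a=cv2.imread("pics/a_side.png");crop(a,"pics/b2.png",260,170,420,350,3.3)
E
```

```text
(no output)
```

View pics/b1.png

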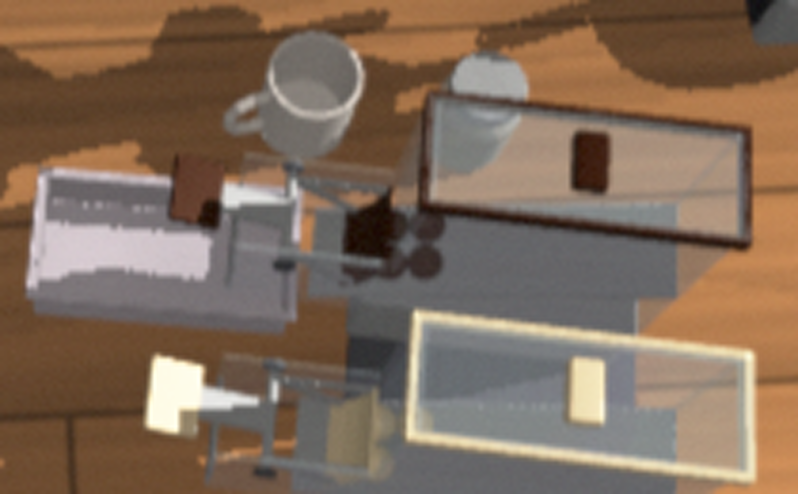

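View pics/b2.png

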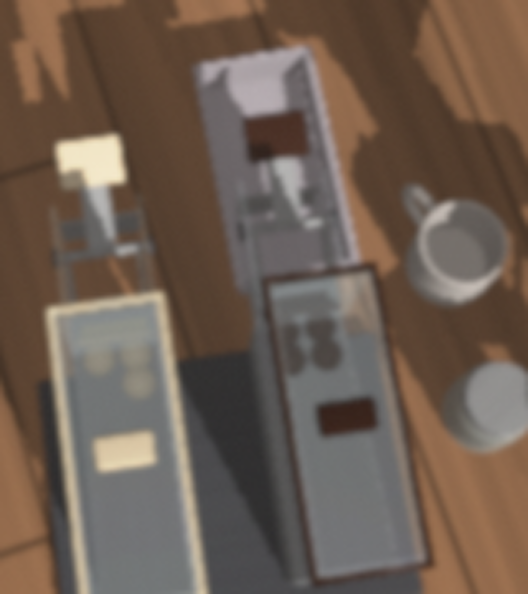

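Run:
```python
from h import *
np.set_printoptions(precision=4,suppress=True)
f=lambda p,z:ray("scene",295+(p[0]+.5)/3.8-.5,125+(p[1]+.5)/3.8-.5,z)[:2]
g=lambda p,z:ray("side",260+(p[0]+.5)/3.3-.5,170+(p[1]+.5)/3.3-.5,z)[:2]
L=np.array([f(p,.32) for p in [(427,93),(752,127),(748,245),(420,210)]]);print("lid scene",L.tolist())
L2=np.array([g(p,.32) for p in [(262,278),(312,582),(433,563),(378,265)]]);print("lid side",L2.tolist())
for l in (L,L2): print(np.linalg.norm(l-np.roll(l,-1,0),axis=1))
P=np.array([f(p,.193) for p in [(177,152),(225,158),(217,228),(170,218)]]);print("pad",P.mean(0))
P=np.array([g(p,.193) for p in [(245,118),(302,112),(307,156),(250,162)]]);print("pad side",P.mean(0))
P=np.array([f(p,.193) for p in [(155,354),(205,364),(195,436),(145,428)]]);print("wpad",P.mean(0))
P=np.array([g(p,.193) for p in [(54,142),(120,134),(127,182),(62,188)]]);print("wpad side",P.mean(0))
W=np.array([f(p,.32) for p in [(413,310),(755,350),(752,482),(406,440)]]);print("wlid",W.tolist())
R=np.array([f(p,.055) for p in [(42,167),(300,190),(293,330),(26,298)]]);print("pan",R.tolist())
R=np.array([g(p,.055) for p in [(194,65),(308,47),(357,265),(240,290)]]);print("pan side",R.tolist())
print("mug", f((315,95),.085), g((462,240),.085)); print("mug handle",f((232,118),.05))
print("jar", f((490,82),.1),g((500,400),.1))
```

```text
lid scene [[0.4667587629479426, 0.15893886674549118], [0.49998973931140844, 0.36032434365650867], [0.5781748017581821, 0.343309662851165], [0.5455458790422651, 0.14521867425024332]]
lid side [[0.5408151241527621, 0.1536319411810644], [0.5760199596634529, 0.35077132910719905], [0.49804603349634824, 0.36451832841677423], [0.46212291447918735, 0.17022125967738055]]
[0.2041 0.08   0.2008 0.08  ]
[0.2003 0.0792 0.1976 0.0804]
pad [0.4739 0.0212]
pad side [0.4771 0.0252]
wpad [ 0.6223 -0.0045]
wpad side [ 0.6232 -0.0018]
wlid [[0.60974021765829, 0.133421194771978], [0.6447748677753693, 0.3352101866191272], [0.7240833117176783, 0.3186460459280303], [0.6892716198300366, 0.12004829344864094]]
pan [[0.3940759284373111, -0.08785103644610043], [0.42368904442347816, 0.11560684461789507], [0.5390610067991395, 0.09946057555787575], [0.5031508217719733, -0.10466380447709633]]
pan side [[0.502462235290092, -0.10193495028762273], [0.3979462753100555, -0.08580814071420412], [0.42673579656129906, 0.11870671430066668], [0.5305222400468641, 0.10742512072213703]]
mug [0.3556 0.1301] [0.3395 0.1319]
mug handle [0.3565 0.0673]
jar [0.358  0.2653] [0.3638 0.2685]
```

Candidates for the pan: the pan at scene (335,190), about 208 mm long, and a shorter one at (333,304), about 165 mm. The first one fits the given size and stands under the brown spout; crop b1 shows it. I'll raise the arm and take a closer look from above.

```bash
python3 -m creep '[{"slide":[0,-42,0],"roll":0,"grip":0},{"slide":[-20,-84,-20],"roll":7,"grip":0},{"slide":[-395,-126,-413],"roll":75.7,"grip":0},{"slide":[-395,-126,-413],"roll":75.7,"grip":0},{"slide":[-395,-126,-413],"roll":75.7,"grip":0},{"slide":[-395,-126,-413],"roll":75.7,"grip":0},{"slide":[-395,-126,-413],"roll":75.7,"grip":0},{"slide":[-395,-126,-413],"roll":75.7,"grip":0},{"slide":[-395,-126,-413],"roll":75.7,"grip":0},{"slide":[-395,-126,-413],"roll":75.7,"grip":0},{"slide":[-395,-126,-413],"roll":75.7,"grip":0},{"slide":[-395,-126,-413],"roll":75.7,"grip":0},{"slide":[-395,-126,-413],"roll":75.7,"grip":0},{"slide":[-395,-126,-413],"roll":75.7,"grip":0},{"slide":[-395,-126,-413],"roll":75.7,"grip":0},{"slide":[-395,-126,-413],"roll":75.7,"grip":0},{"slide":[-395,-126,-413],"roll":75.7,"grip":0},{"slide":[-395,-126,-413],"roll":75.7,"grip":0},{"slide":[-395,-126,-413],"roll":75.7,"grip":0},{"slide":[-395,-126,-413],"roll":75.7,"grip":0}]'
python3 - <<'E'
from h import *
import pickle
c=camera_info("wrist");im=snapshot("wrist")[:,:,::-1];cv2.imwrite("pics/c_wrist.png",im);pickle.dump(c,open("c.pkl","wb"))
o=robot.get_obs();print(o['time'],o['tool_pos'],o['ee_rot'],np.round(c['cam_to_world'],3).tolist())
E
```

```text
time: 1.82
tool_pos: [0.4397, -0.0274, 0.3317]
ee_rot: [-1.57, -0.0, -0.172]
wrist_force: [0.6, 0.7, -0.6]
width: 0.094
1.8667 [ 0.43976572 -0.0273972   0.33170611] [-1.57043092e+00 -4.69896402e-04 -1.72332681e-01] [[0.985, -0.169, -0.038, 0.451], [-0.173, -0.958, -0.227, 0.039], [0.002, 0.23, -0.973, 0.51], [0.0, 0.0, 0.0, 1.0]]
```

View pics/c_wrist.png

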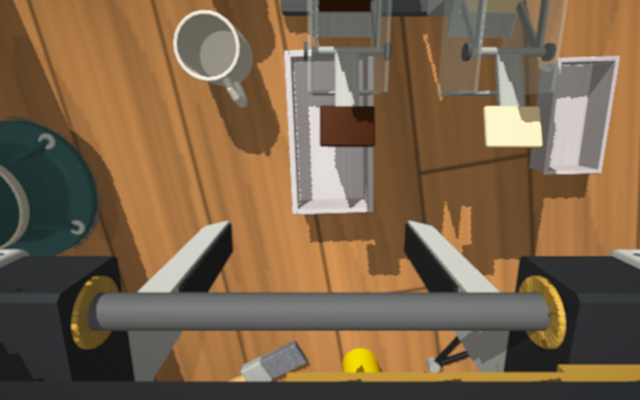

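Run:
```python
from h import *
a=cv2.imread("pics/c_wrist.png");crop(a,"pics/c1.png",275,0,435,220,2.7);crop(a,"pics/c2.png",275,0,475,120,4)
```

```text
(no output)
```

View pics/c1.png

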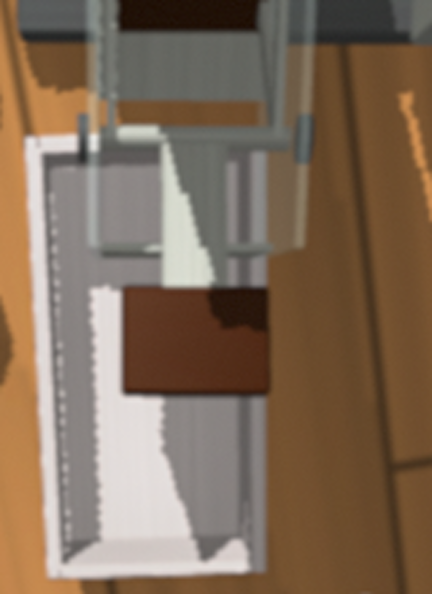

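View pics/c2.png

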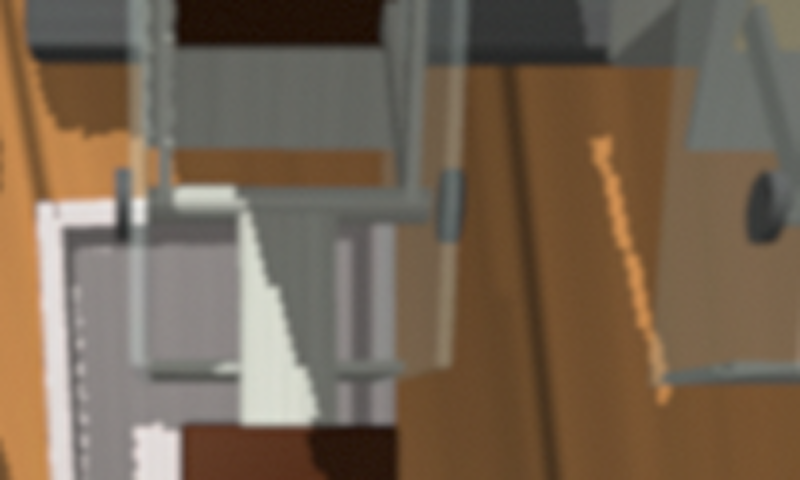

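Run:
```python
from h import *
import pickle
np.set_printoptions(precision=4,suppress=True)
c=pickle.load(open("c.pkl","rb"))
f=lambda p,z:ray("wrist",275+(p[0]+.5)/2.7-.5,(p[1]+.5)/2.7-.5,z,c)[:2]
P=np.array([f((122,393),.1995),f((270,394),.1995),f((269,288),.1865),f((124,288),.1865)]);print(P,P.mean(0),np.linalg.norm(P-np.roll(P,-1,0),axis=1))
d=np.array([P[1]-P[0],P[2]-P[3]]);print("paddle width dirs",np.degrees(np.arctan2(d[:,1],d[:,0])))
a=np.array([np.cos(np.radians(80.1)),np.sin(np.radians(80.1))]);n=np.array([-a[1],a[0]])
O=P.mean(0)+.1335*a;print("O",O)
D=lambda p:np.array([(p-O)@a,(p-O)@n])
for q in [(48,577),(266,572),(25,138)]: print("pan",f(q,.055),D(f(q,.055)))
for q in [(45,300)]: print("panleft",D(f((36,350),.055)),D(f((266,480),.055)))
print("stand foot",D(f((22,42),.0)),D(f((400,42),.0)))
print("spout front", D(f((92,247),.085)),D(f((300,247),.085)),D(f((92,247),.185)),D(f((300,247),.185)))
print("pivots",D(f((84,138),.165)),D(f((303,138),.165)))
g=lambda p,z:ray("wrist",p[0],p[1],z,c)[:2]
W=np.array([g((486,146),.1995),g((542,147),.1995),g((540,107),.1865),g((484,106),.1865)]);print("wpad",W.mean(0),D(W.mean(0)))
print("mug",D(g((207,47),.085)),"handle",D(g((242,103),.05)))
```

```text
[[0.4482 0.0103]
 [0.4961 0.0015]
 [0.5025 0.035 ]
 [0.4547 0.0433]] [0.4754 0.0225] [0.0487 0.034  0.0485 0.0337]
paddle width dirs [-10.3474  -9.9526]
O [0.4983 0.154 ]
pan [ 0.3942 -0.0876] [-0.2559  0.061 ]
pan [ 0.503  -0.1041] [-0.2535 -0.049 ]
pan [0.4233 0.118 ] [-0.0484  0.0678]
panleft [-0.1431  0.0648] [-0.2063 -0.0473]
stand foot [0.0051 0.0732] [ 0.005  -0.1151]
spout front [-0.0977  0.037 ] [-0.0977 -0.0535] [-0.1033  0.0346] [-0.1033 -0.0346]
pivots [-0.0661  0.0375] [-0.0662 -0.0379]
wpad [ 0.6216 -0.0037] [-0.1342 -0.1486]
mug [-0.0491  0.1528] handle [-0.1102  0.1234]
```

The wrist view shows the brown paddle at pixels (320-375, 107-146), with its edges square to the tool. The pan rim corners are at (293,213), (373,212) and (284,51). In dispenser axes the pan sits at n of about +9 mm, about 2° off, and about 45 mm short of the stand. I'll push diagonally with the +x finger only, since the wrist camera would hang over the paddle otherwise.

```bash
python3 -m creep '[{"slide":[-20,0,-40],"roll":0,"grip":0},{"slide":[-40,0,-80],"roll":0,"grip":0},{"slide":[-58,20,-111],"roll":0,"grip":0},{"slide":[-58,60,-111],"roll":0,"grip":0},{"slide":[-58,302,-111],"roll":0,"grip":0},{"slide":[-58,302,-111],"roll":0,"grip":0},{"slide":[-58,302,-111],"roll":0,"grip":0},{"slide":[-58,302,-111],"roll":0,"grip":0},{"slide":[-58,302,-111],"roll":0,"grip":0},{"slide":[-58,302,-111],"roll":0,"grip":0},{"slide":[-58,302,-111],"roll":0,"grip":0},{"slide":[-58,302,-111],"roll":0,"grip":0},{"slide":[-58,302,-111],"roll":0,"grip":0}]'
cat >> h.py <<'E'
a=np.array([np.cos(np.radians(80.1)),np.sin(np.radians(80.1))]);n=np.array([-a[1],a[0]]);O=np.array([.4983,.154])
D=lambda p:np.array([(np.array(p[:2])-O)@a,(np.array(p[:2])-O)@n])
def shoot(tag):
    for m in ("scene","wrist"):
        c=camera_info(m);im=snapshot(m)[:,:,::-1]
        cv2.imwrite(f"pics/{tag}_{m}.png",im)
        if m=="scene": crop(im,f"pics/{tag}_sc.png",290,120,490,250,4)
    o=robot.get_obs();print(o['time'],o['tool_pos'],"D",D(o['tool_pos']),o['ee_rot'],o['wrist_force'])
    import pickle;pickle.dump(c,open(f"{tag}.pkl","wb"))
E
python3 -c "
from h import *
shoot('d')"
```

```text
time: 2.95
tool_pos: [0.3654, -0.1284, 0.0318]
ee_rot: [-1.572, -0.004, -0.174]
wrist_force: [-0.1, 0.7, 0.0]
width: 0.0938
3.05 [ 0.36622287 -0.12906205  0.03270672] D [-0.30155497  0.08144381] [-1.57255803 -0.00609264 -0.17447024] [0.79700335 0.43574802 0.16342732]
```

View pics/d_wrist.png

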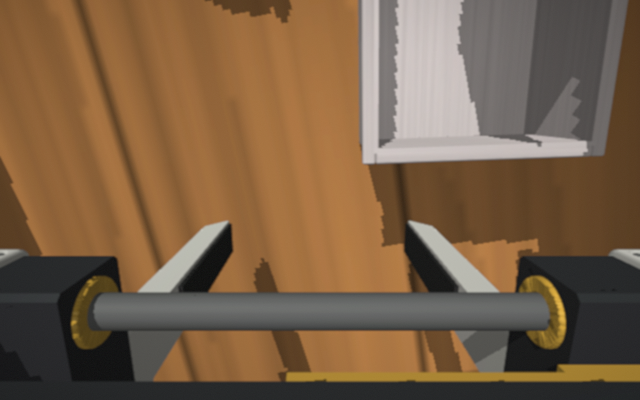

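View pics/d_sc.png

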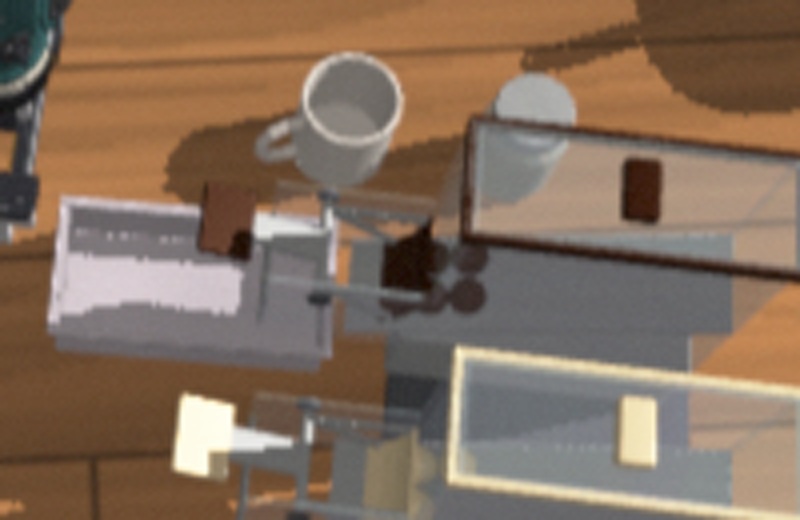

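Run:
```python
from h import *
import pickle
c=pickle.load(open("d.pkl","rb"))
g=lambda p,z:D(ray("wrist",p[0],p[1],z,c))
for z in (.033,.06): print("finger",g((406,223),z),g((424,224),z))
print("pan FL",g((364,162),.055),"FR",g((605,154),.055),"L far",g((361,0),.055), "R far",g((628,0),.055))
```

```text
finger [-0.29231874  0.03431909] [-0.29293076  0.02458765]
finger [-0.2834267   0.04166294] [-0.28394569  0.0334108 ]
pan FL [-0.25611601  0.06090484] FR [-0.25288568 -0.04772104] L far [-0.189855  0.063988] R far [-0.18993553 -0.04518041]
```

```bash
python3 -m creep '[{"slide":[-4,0,15],"roll":0,"grip":0},{"slide":[-4,0,28],"roll":0,"grip":0},{"slide":[-4,0,33],"roll":0,"grip":0},{"slide":[-4,0,36],"roll":0,"grip":0},{"slide":[-3,0,39],"roll":0,"grip":0},{"slide":[-2.5,0,42],"roll":0,"grip":0},{"slide":[-2,0,45],"roll":0,"grip":0},{"slide":[-1,0,48],"roll":0,"grip":0},{"slide":[-0.5,0,51],"roll":0,"grip":0},{"slide":[0,0,54],"roll":0,"grip":0},{"slide":[1,0,57],"roll":0,"grip":0},{"slide":[1.5,0,60],"roll":0,"grip":0},{"slide":[1.5,0,60],"roll":0,"grip":0}]'
python3 -c "
from h import *
shoot('e')"
```

```text
time: 4.13
tool_pos: [0.3758, -0.0686, 0.0293]
ee_rot: [-1.57, 0.0, -0.175]
wrist_force: [0.7, -2.0, 1.1]
width: 0.0938
4.2333 [ 0.37571674 -0.06856312  0.0291839 ] D [-0.24032463  0.08249284] [-1.56934108e+00  2.29685037e-04 -1.74579711e-01] [ 0.43857813 -0.87222395  0.30367683]
```

View pics/e_wrist.png

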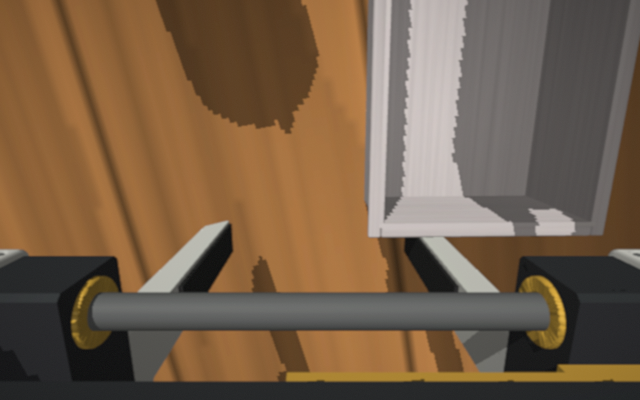

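View pics/e_sc.png

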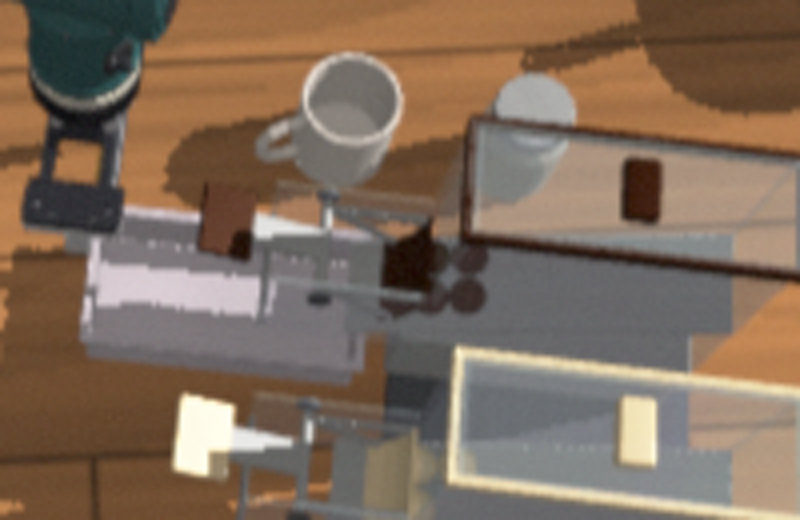

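Run:
```python
from h import *
import pickle
c=pickle.load(open("e.pkl","rb"))
g=lambda p,z:D(ray("wrist",p[0],p[1],z,c))
print("pan FL",g((369,237),.055),"FR",g((604,235),.055),"L far",g((369,0),.055), "R far",g((640,0),.055),g((622,120),.055))
```

```text
pan FL [-0.22970993  0.05871167] FR [-0.229096   -0.05041915] L far [-0.12974703  0.06178604] R far [-0.13002755 -0.04633394] [-0.17685217 -0.04842959]
```

The pan moved in straight, with 19 mm left to go, n about +7 mm and yaw about 1.8°. I'll set the finger near the front-left corner and push more diagonally.

```bash
python3 -m creep '[{"slide":[0,0,-7],"roll":0,"grip":0},{"slide":[-20,0,-7],"roll":0,"grip":0},{"slide":[-20,0,-2],"roll":0,"grip":0},{"slide":[-19.5,0,1],"roll":0,"grip":0},{"slide":[-18,0,3.5],"roll":0,"grip":0},{"slide":[-17,0,6],"roll":0,"grip":0},{"slide":[-16,0,8],"roll":0,"grip":0},{"slide":[-15,0,10],"roll":0,"grip":0},{"slide":[-14,0,12],"roll":0,"grip":0},{"slide":[-13.5,0,13],"roll":0,"grip":0},{"slide":[-13.5,0,13],"roll":0,"grip":0}]'
python3 -c "
from h import *
shoot('f')"
```

```text
time: 5.15
tool_pos: [0.365, -0.0539, 0.0295]
ee_rot: [-1.57, -0.0, -0.175]
wrist_force: [-0.9, -0.1, -0.4]
width: 0.0939
5.25 [ 0.36507171 -0.05393412  0.02964671] D [-0.22774366  0.0954945 ] [-1.57008000e+00 -7.91916135e-04 -1.74939836e-01] [ 0.69369936 -0.14062744 -0.26536585]
```

View pics/f_wrist.png

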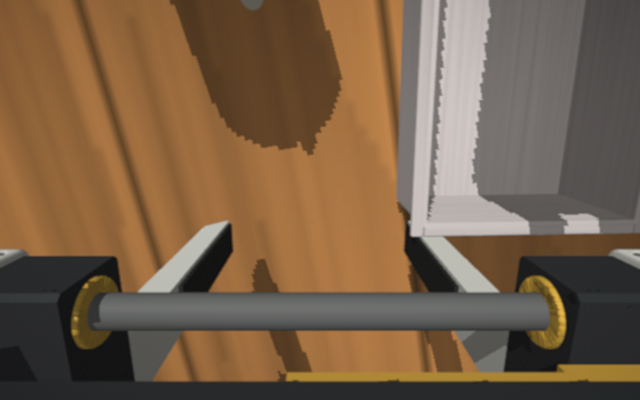

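View pics/f_sc.png

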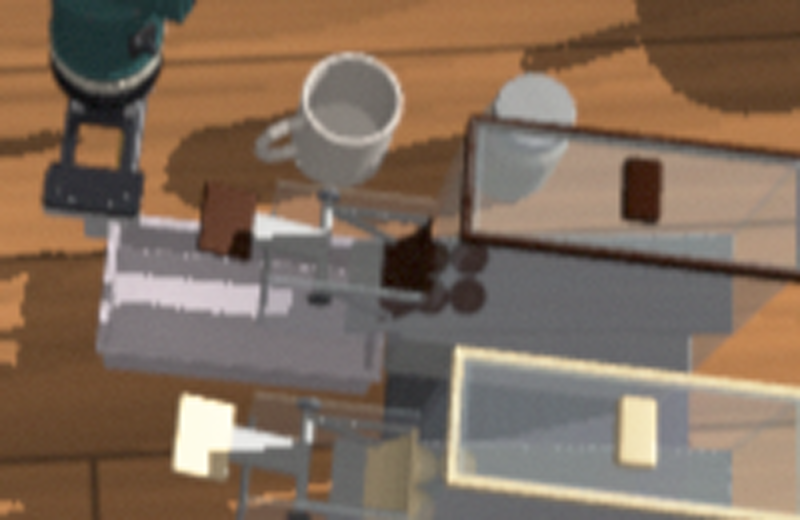

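Run:
```python
from h import *
import pickle
c=pickle.load(open("f.pkl","rb"))
g=lambda p,z:D(ray("wrist",p[0],p[1],z,c))
print("pan FL",g((411,237),.055),"F mid",g((639,234),.055),"L far",g((417,0),.055))
c=pickle.load(open("e.pkl","rb"))
```

```text
pan FL [-0.21729821  0.05220648] F mid [-0.21624509 -0.05389028] L far [-0.11710245  0.05565507]
```

```bash
python3 -m creep '[{"slide":[0,0,2],"roll":0,"grip":0},{"slide":[0,0,4],"roll":0,"grip":0},{"slide":[0,0,6],"roll":0,"grip":0},{"slide":[0,0,7],"roll":0,"grip":0},{"slide":[0,0,7],"roll":0,"grip":0}]';python3 -m creep '[{"slide":[0,0,1],"roll":0,"grip":0},{"slide":[0,0,2],"roll":0,"grip":0},{"slide":[0,0,2],"roll":0,"grip":0}]'
python3 -c "
from h import *
shoot('g')"
```

```text
time: 5.67
tool_pos: [0.366, -0.0472, 0.0296]
ee_rot: [-1.571, -0.0, -0.175]
wrist_force: [-1.4, -0.3, 1.5]
width: 0.0942
time: 5.92
tool_pos: [0.366, -0.047, 0.0297]
ee_rot: [-1.575, -0.0, -0.176]
wrist_force: [-2.5, -7.1, 2.2]
width: 0.0937
6.0167 [ 0.36602013 -0.04702442  0.02970154] D [-0.22077379  0.09574819] [-1.57467987e+00 -2.20264368e-04 -1.75983240e-01] [-1.90660089 -6.94187342  1.56556719]
```

View pics/g_sc.png

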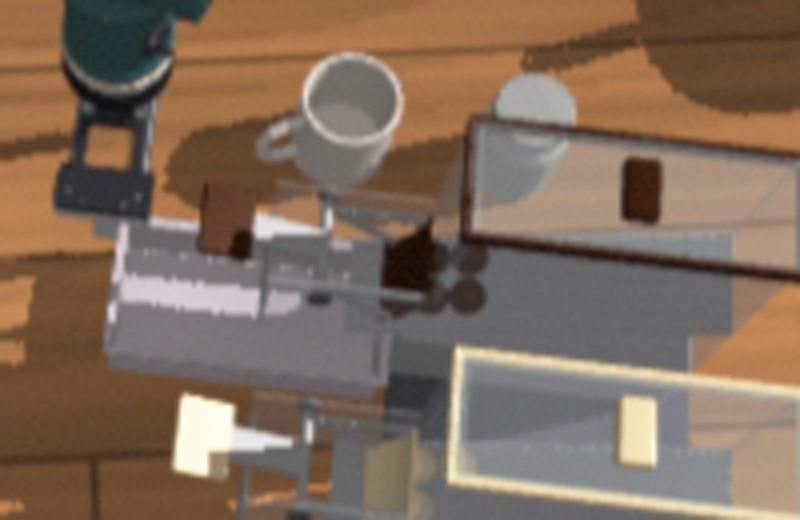

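View pics/g_wrist.png

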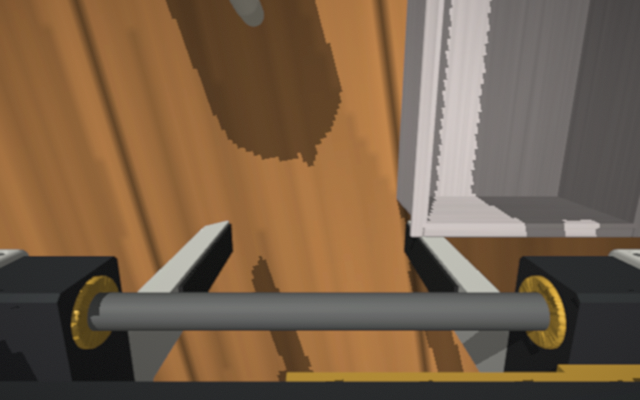

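Run:
```python
from h import *
import pickle
c=pickle.load(open("g.pkl","rb"))
g=lambda p,z:D(ray("wrist",p[0],p[1],z,c))
print("pan FL",g((411,237),.055),"F R",g((638,237),.055),"L far",g((418,0),.055))
f=lambda p,z:D(ray("scene",290+(p[0]+.5)/4-.5,120+(p[1]+.5)/4-.5,z))
print("scene FL",f((122,217),.055),"FR",f((105,353),.055))
```

```text
pan FL [-0.2103234   0.05238859] F R [-0.21085605 -0.05356066] L far [-0.11021234  0.05544526]
scene FL [-0.21073333  0.04936463] FR [-0.21011323 -0.05876852]
```

The pan is square against the stand: front edge at a = -210.6 mm, centre n about -2 mm, 7 N at contact. Next I retreat, rise, shut the fingers and hover over the brown paddle.

```bash
python3 -m creep '[{"slide":[0,0,-15],"roll":0,"grip":0},{"slide":[0,0,-40],"roll":0,"grip":0},{"slide":[0,-40,-50],"roll":0,"grip":0},{"slide":[0,-250,-50],"roll":0,"grip":0},{"slide":[0,-250,-50],"roll":0,"grip":0.5},{"slide":[0,-250,-50],"roll":0,"grip":1},{"slide":[0,-250,-50],"roll":0,"grip":1},{"slide":[0,-250,-50],"roll":0,"grip":1},{"slide":[0,-250,-50],"roll":0,"grip":1},{"slide":[95,-250,85],"roll":0,"grip":1},{"slide":[95,-250,85],"roll":0,"grip":1},{"slide":[95,-250,85],"roll":0,"grip":1},{"slide":[95,-250,85],"roll":0,"grip":1},{"slide":[95,-250,85],"roll":0,"grip":1},{"slide":[95,-250,85],"roll":0,"grip":1}]'
python3 -c "
from h import *
shoot('i')"
```

```text
time: 7.27
tool_pos: [0.4751, 0.0236, 0.2778]
ee_rot: [-1.57, 0.003, -0.171]
wrist_force: [-0.1, 0.1, -0.1]
width: 0.024
7.3667 [0.47414351 0.0218019  0.27915697] D [-0.13438278  0.00106808] [-1.57062678e+00  9.07756047e-04 -1.74726006e-01] [ 0.06129101  0.58829167 -0.0686588 ]
```

View pics/i_wrist.png

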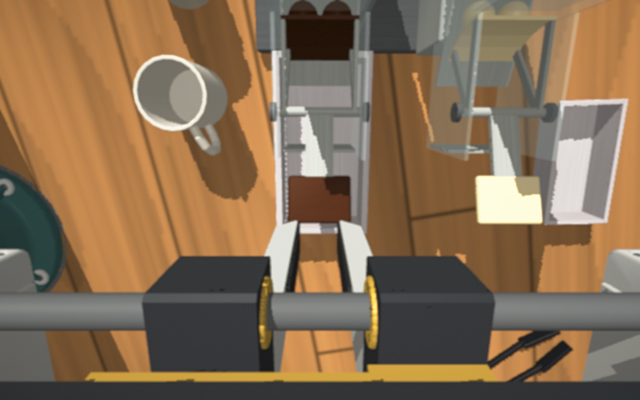

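View pics/i_sc.png

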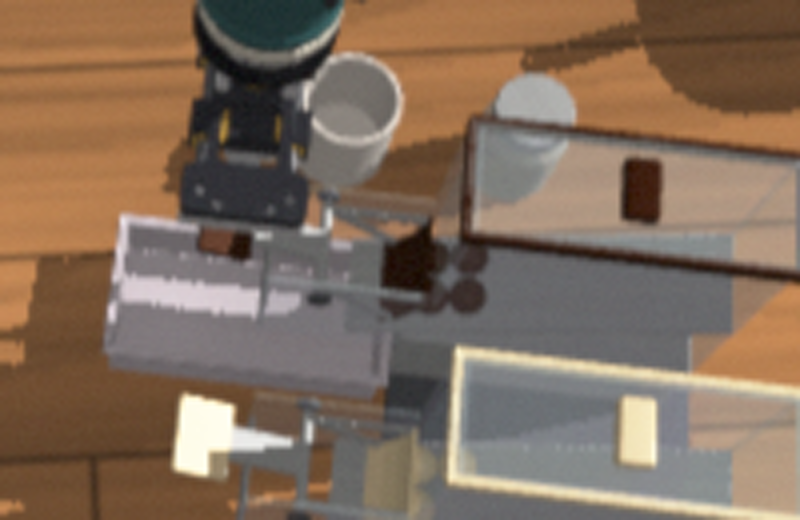

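The fingers are over the brown paddle (its image at 288-351, 177-222), and the pan rims at 277 and 372 bracket the spout evenly. Pressing now.

```bash
python3 -m creep '[{"slide":[0,40,0],"roll":0,"grip":1},{"slide":[0,68,0],"roll":0,"grip":1},{"slide":[0,76,0],"roll":0,"grip":1},{"slide":[0,84,0],"roll":0,"grip":1},{"slide":[0,92,0],"roll":0,"grip":1},{"slide":[0,100,0],"roll":0,"grip":1},{"slide":[0,108,0],"roll":0,"grip":1},{"slide":[0,116,0],"roll":0,"grip":1},{"slide":[0,124,0],"roll":0,"grip":1},{"slide":[0,130,0],"roll":0,"grip":1},{"slide":[0,134,0],"roll":0,"grip":1},{"slide":[0,134,0],"roll":0,"grip":1}]'
python3 -c "
from h import *
shoot('j')"
```

```text
time: 8.37
tool_pos: [0.4762, 0.023, 0.1462]
ee_rot: [-1.567, -0.004, -0.175]
wrist_force: [1.4, 0.8, 6.6]
width: 0.0009
8.4667 [0.47622366 0.02285041 0.14681948] D [-0.13299225 -0.00080082] [-1.56777253 -0.00415488 -0.17460592] [0.58535816 0.57406999 7.36269033]
```

View pics/j_wrist.png

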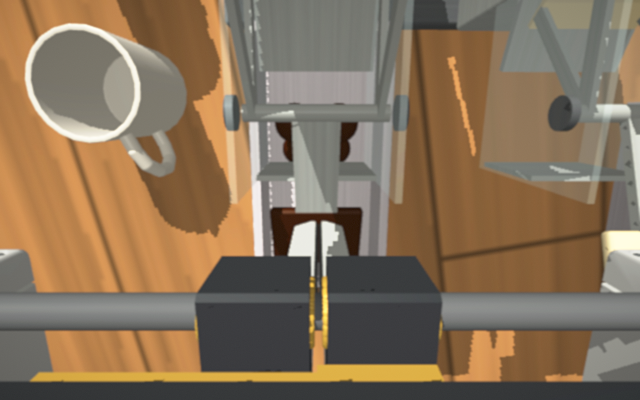

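View pics/j_sc.png

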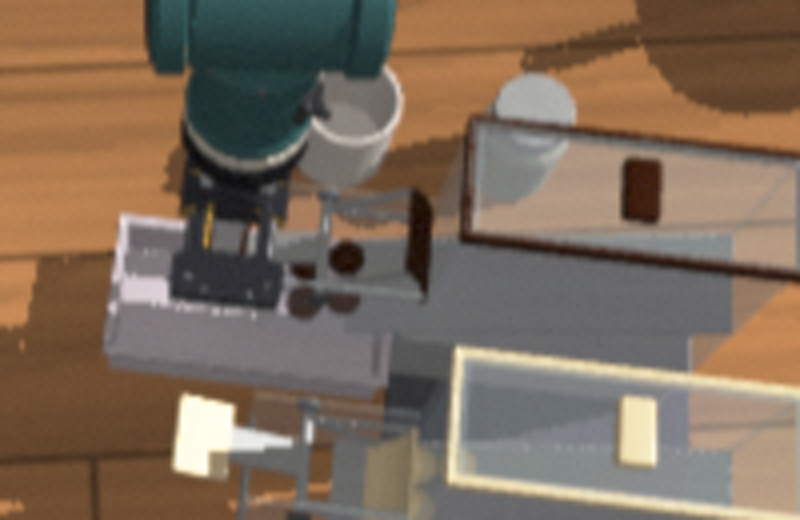

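The gate is up and all four truffles have run out: four dark balls at j_sc pixels (303,268), (346,257), (304,302), (343,300). I'll press a little further, hold, and release.

```bash
python3 -m creep '[{"slide":[0,3,0],"roll":0,"grip":1},{"slide":[0,3,0],"roll":0,"grip":1},{"slide":[0,3,0],"roll":0,"grip":1},{"slide":[0,3,0],"roll":0,"grip":1},{"slide":[0,3,0],"roll":0,"grip":1},{"slide":[0,3,0],"roll":0,"grip":1},{"slide":[0,3,0],"roll":0,"grip":1},{"slide":[0,3,0],"roll":0,"grip":1},{"slide":[0,3,0],"roll":0,"grip":1},{"slide":[0,3,0],"roll":0,"grip":1},{"slide":[0,3,0],"roll":0,"grip":1},{"slide":[0,3,0],"roll":0,"grip":1},{"slide":[0,3,0],"roll":0,"grip":1},{"slide":[0,3,0],"roll":0,"grip":1}]'
python3 -c "
from h import *
shoot('k')"
```

```text
time: 9.63
tool_pos: [0.4763, 0.0231, 0.1442]
ee_rot: [-1.567, -0.004, -0.175]
wrist_force: [-0.1, 1.6, 6.5]
width: 0.0002
9.7333 [0.47624838 0.02312309 0.1441529 ] D [-0.13271938 -0.00077829] [-1.56725748 -0.00433379 -0.17442186] [-0.14479217  1.97056008  7.2123111 ]
```

View pics/k_sc.png

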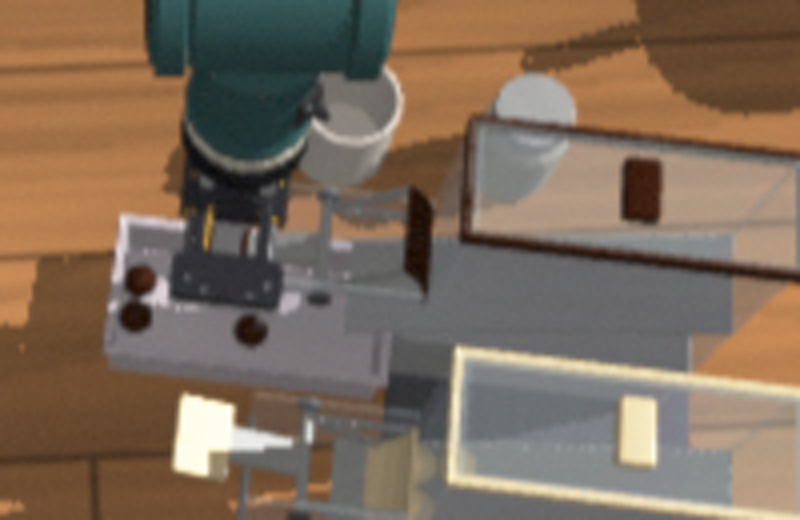

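```bash
python3 -m creep '[{"slide":[0,-5,0],"roll":0,"grip":1},{"slide":[0,-12,0],"roll":0,"grip":1},{"slide":[0,-20,0],"roll":0,"grip":1},{"slide":[0,-28,0],"roll":0,"grip":1},{"slide":[0,-36,0],"roll":0,"grip":1},{"slide":[0,-44,0],"roll":0,"grip":1},{"slide":[0,-52,0],"roll":0,"grip":1},{"slide":[0,-60,0],"roll":0,"grip":1},{"slide":[0,-75,0],"roll":0,"grip":1},{"slide":[0,-110,0],"roll":0,"grip":1},{"slide":[0,-190,0],"roll":0,"grip":1},{"slide":[0,-190,0],"roll":0,"grip":1},{"slide":[0,-190,-100],"roll":0,"grip":1},{"slide":[0,-190,-100],"roll":0,"grip":1},{"slide":[0,-190,-100],"roll":0,"grip":1},{"slide":[0,-190,-100],"roll":0,"grip":1},{"slide":[0,-190,-100],"roll":0,"grip":1}]'
python3 -c "
from h import *
shoot('l')"
```

```text
time: 11.15
tool_pos: [0.4566, -0.0769, 0.3318]
ee_rot: [-1.57, 0.002, -0.177]
wrist_force: [-0.8, 0.4, -0.9]
width: 0.0005
11.25 [ 0.45691886 -0.0758367   0.33195436] D [-0.2335289   0.00124933] [-1.56996102  0.00166997 -0.17446268] [ 0.65279386 -0.11369328 -0.40212029]
```

View pics/l_wrist.png

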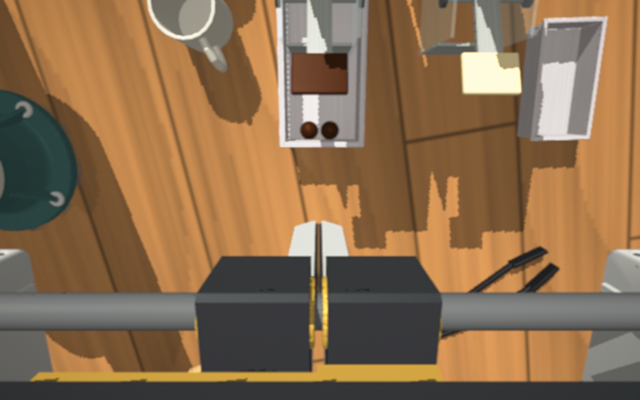

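View pics/l_scene.png

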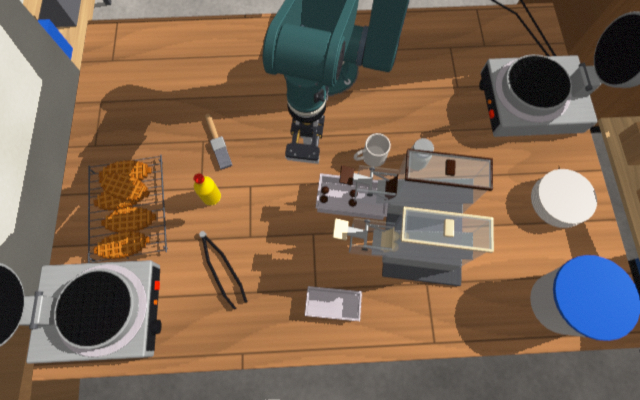

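View pics/l_sc.png

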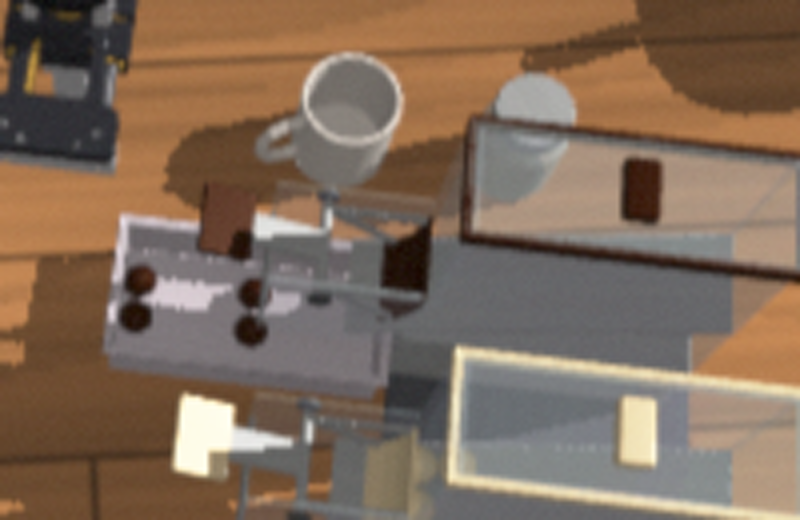

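l_sc shows four truffles in the pan at (140,279), (135,316), (254,293) and (250,330). The paddle is back at its original pixels (200-255, 182-255), the gate is down, and the pan corner is still at (122,217). The cream paddle, mug, jar and the rest haven't moved.

```bash
python3 -c "
from bench import ticket
print(ticket.close_job())"
```

```text
the job is handed in; nothing more can be done
None
```

I slid the pan in under the brown spout with one fingertip until it met the stand. I then pressed the brown paddle until all four truffles had run out and let it come back up. The job was handed in with the arm clear of everything, after about 11 s on the robot's clock.

- **Pan:** its front edge measured 210.6 mm in front of the stand (210 mm expected), square within about 0.5°. The wrist view put its centre about 1 mm off the middle of the spout and the scene view about 5 mm. It started about 9 mm off line, so I pushed slightly diagonally rather than dead straight.
- **Truffles and gate:** the last scene picture shows all four truffles in the pan, with the paddle and gate back where they started.
- **Everything else:** by eye in that picture, the cream dispenser is shut and nothing else has moved.
- **Forces:** the wrist readings I took stayed below 8 N; I only read them between moves.
- **Paddle press:** I stopped at about z = 144 mm at the fingertips, so I did not confirm the hard stop was reached.
- **Disagreement:** the foot of the stand measured about 5 mm further back than the paddle measurement implied. I relied on the contact force and the pan position instead.

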